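# Set the packing slope to its second notch

## Robot

A 7-joint arm with a two-finger parallel gripper is mounted at the origin on a cart in front of the work surface, level with it; the furniture and walls round the work are solid. World frame = base frame: x ahead of the robot, y to its left, z up, the work surface at z = 0. Lengths are in m, angles in degrees, forces in N, time in s.
With the tool pointing down it reaches from about 0.35 to 0.9 m from the base axis. Payload 19.9 kg.
Tool frame: the origin (TCP) lies between the finger pads; the fingertips stand 22 mm ahead of it and the grasp point (between the pads) lies 3 mm ahead of it; z points along the fingers, y is the line along which they close (so a half turn about z gives the same grasp; the last joint's range is limited). The gripper opens to 94 mm and grips with 3 to 60 N. Pads are 16 mm wide; open, the fingers measure 119 mm over their backs; the gripper's body (75 mm by 177 mm) begins 78 mm behind the grasp point.
Start: joints at [60.877, 23.915, -0.59, 92.452, 0.269, 63.638, -3.037], TCP at [0.281, -0.558, 0.227] pointing down, gripper open.
Joint ranges: [-161.28, 161.28], [-22.2, 115.67], [-73.04, 71.86], [3.21, 147.25], [-68.34, 248.33], [10.77, 114.83], [-161.83, 161.83]. Speed limits (degrees/s): [108.29, 108.29, 136.94, 136.94, 172.46, 172.46, 172.46].

## Interface

Orientations are given as [roll, pitch, yaw] about the fixed x, y, z axes, in that order (R = Rz(yaw) Ry(pitch) Rx(roll)).
In Python, from workcell import monitor, optics, ticket gives the robot as it stands. The module is installed in compiled form; this text tells all that it offers.
- The arm moves only by the tool play_rows, never from a script. Its argument "deltas" is a list of rows, each a list of 7 numbers: the turn, a rotation vector about the tool's x, y, z in rad, then the shift along the tool's x, y, z in cm, then the opening, from 0 (shut) to 1 (fully open). A call has 1 to 8 rows; each row shifts and turns the commanded pose from where the row before left it, along the tool's axes as they then stand; what a row does not reach is not made up. A row lasts 1/10 s, in which the tool goes at most 50 mm and 8.59 degrees, less where a joint would pass 70% of its speed; a pose out of reach is approached as far as the arm can. A call with a gripper value outside its range is refused whole. The fingers move at their own pace and stop on an object; "force" is the grip in N (left out, the last holds). Time passes only in rows, so rows that do not move let the fingers close. It gives the time, the measured TCP pose, the force, the opening and the grip force at its end, in the units of the state.
- monitor.read_state(): the state, without advancing time (a new reading comes with each control period).
- optics.read_camera(name): name is "scene" or "side" or "wrist"; returns the picture (400x640x3 uint8, red, green, blue); there is no depth.
- optics.get_calibration(name): a dict with "K" (3x3 intrinsics, pixels), "rvec" (rotation vector, rad) and "tvec" (3), from world to camera coordinates, as OpenCV has them. Camera axes: x right, y down, z forward; pixel columns grow to the right and rows downward; lengths in m; the calibration is good to about 2 mm. A picture is of the moment at which its call begins: read the wrist's pose just before it. get_calibration takes no time and is no camera call; for the wrist camera it gives the pose at the moment of the call.
- ticket.finish_job(): hands the job in; it is judged then, once.
The state is a dict: "time_s": time; "joints": joint angles; "joint_velocities": joint speeds; "joint_torque": joint torques, N m; "tcp_pos": TCP position; "tool_rot": TCP orientation; "contact_force": force on the tool from outside, world axes, zero at the start; "ft_torque": the same for the moment, N m; "finger_gap": finger opening in m; "grasp_force": force on a finger pad.
Only numpy, scipy, OpenCV 4.12 (cv2) and the standard library are available. Lean on these libraries where they do the work, as an engineer would, in place of code of your own. Each camera call takes 0.05 s, during which the arm holds its last target. There are 200 camera calls.

## Task

The tilting marble packing slope on the counter is propped too steep; set it to the second notch from the bottom and let go. Its ratchet only lets it go up: raise it through its notches and on past the top until it comes gently up against its soft stop, which throws the pawl out, lower it all the way down flat so that the pawl falls back in, then raise it two clicks and let it settle there. Do not force it against the stop or let it drop shut, and leave the other things where they are.

Things in the scene. Friction and masses are not known exactly. Their poses are not given: they have to be found in the camera images.
- stand: Dark wooden plinth of the packing slope, 152 x 222 x 93 mm, fixed to the counter. Origin on the counter under the middle of the hinge axis, which is its near edge; x points from the hinge to the far side, y along the hinge to the left. The brass sector and steel pawl run in a closed case along its right side, behind a clear cover.
- hinge (a point): Middle of the hinge axis (along the stand's y), 90 mm above the counter. The slope swings about it: a marble slab on a dark wooden board, 134 x 218 x 25 mm, about 0.6 to 0.95 kg, with a soft damper in the hinge (0.35 N m s/rad).
- pull (a point): Middle of the brass pull by which the slope is lifted: a round bar 14 mm thick and 36 mm long along the stand's y, on two short stems 22 mm beyond the slope's upper edge. In the slope's frame it lies 156 mm from the hinge axis and 10 mm to the marble's side. Can be pinched on its flat ends, turning between the pads as the slope swings. The showcase's wall stands some 55 mm behind it when flat.
- slope (a joint): Angle of the slope, rad: 0 flat on the plinth, grows as it rises. Four notches 0.20 apart, the lowest at 0.18 to 0.34 (differs from stand to stand); the pawl drops in once it is raised 0.07 past a notch. Pawl is thrown out just before the soft stop, which is met at 1.10 to 1.25 (feel for it), stays out while lowering, falls back in just before flat. Starts on the 3rd or 4th notch.
- stop: Black rubber buffer of the soft stop (30 N/mm), 18 x 7 x 4 mm, on a steel bracket inside the case; a lug on the slope's sector comes up against it 75 mm from the hinge axis. Bracket, pawl and stop were set by hand and differ from stand to stand. Origin at its middle.
- date_stamp: Bystander: date stamp with a brown wooden grip, 26 x 55 x 71 mm. Origin under its middle.
- ribbon_gold: Bystander: spool of gold ribbon, 54 mm across, 24 mm high. Origin under its middle.
- card_stack: Bystander: stack of white cards, 55 x 85 x 14 mm. Origin under its middle.
- desk_bell: Bystander: steel desk bell, 70 mm across, 44 mm high. Origin under its middle.
- price_tent: Bystander: folded white price card, 36 x 64 x 34 mm. Origin under its middle.
- tongs: Bystander: steel tongs, 196 x 38 x 14 mm, lying behind the slope along the showcase. Origin under their middle.

How it is judged:
By the outcome, as a careful person would: the job done as asked, in the order asked, and still so for the second after the job is handed in, with the robot touching nothing.
It also fails if it takes over 72 s, if anything falls off the work surface, if the arm or the gripper's body presses on something with over 40 N, if the wrist force passes 120 N, or if a joint passes its speed limit or range.

## Working session

There is one attempt and no reset: what is moved stays moved. The work goes in short steps, Python scripts to look and compute and a tool call to move; the robot and the scene stay as the last step left them, time stands still between calls to the robot, and variables do not carry over. Pictures are saved under pics/ and viewed, at most 10 in all, crops included, and the job is handed in when it is done.

Besides the shell and the picture viewer there is one more tool, called after "Call:" as a command line: name --pt "numbers of a row" for each row, then --argument value for the rest. play_rows: Moves the arm, as the interface text tells. Its arguments: {"type":"object","properties":{"deltas":{"type":"array"},"force":{"type":"number"}},"required":["deltas"]}

```bash
mkdir -p pics
python3 - <<'E'
from workcell import monitor, optics
import cv2,numpy as np
s=monitor.read_state();print({k:np.round(v,3).tolist() for k,v in s.items()})
for n in ["scene","side"]:
    cv2.imwrite(f"pics/{n}0.png",optics.read_camera(n)[:,:,::-1])
    c=optics.get_calibration(n);R=cv2.Rodrigues(np.array(c["rvec"]))[0];print(n,c["K"],-R.T@np.array(c["tvec"]).ravel(),R[2])
E
```

```text
{'time_s': 0.0, 'joints': [60.876, 23.947, -0.59, 92.484, 0.268, 63.637, -3.036], 'joint_velocities': [-0.056, 0.004, 0.034, 0.003, 0.012, 0.056, 0.034], 'joint_torque': [-0.001, -85.126, 0.638, -42.599, -0.049, 0.019, 0.0], 'tcp_pos': [0.281, -0.558, 0.227], 'tool_rot': [-179.934, 0.004, 26.747], 'contact_force': [-0.04, -0.139, 0.276], 'ft_torque': [-0.002, 0.011, 0.042], 'grasp_force': 0.0, 'finger_gap': 0.094}
scene [[468.44442806   0.         319.60543394]
 [  0.         468.44442806 199.50006749]
 [  0.           0.           1.        ]] [0.16099794 0.70955067 0.76535604] [ 0.37889837 -0.60309136 -0.70193792]
side [[404.0332198    0.         318.76055278]
 [  0.         404.0332198  197.94412683]
 [  0.           0.           1.        ]] [ 0.4502441  -0.62924037  0.5282757 ] [ 0.05885584  0.86083228 -0.50547381]
```

View pics/scene0.png

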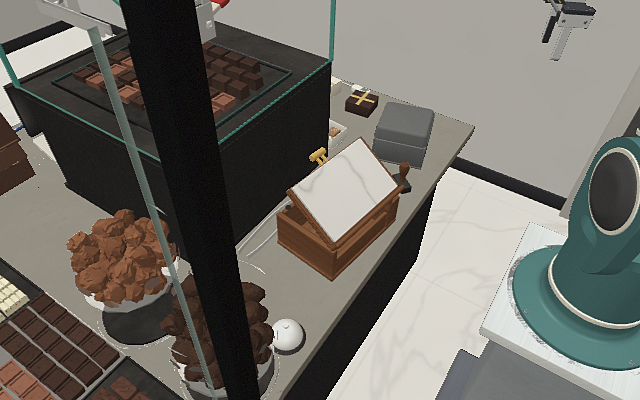

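View pics/side0.png

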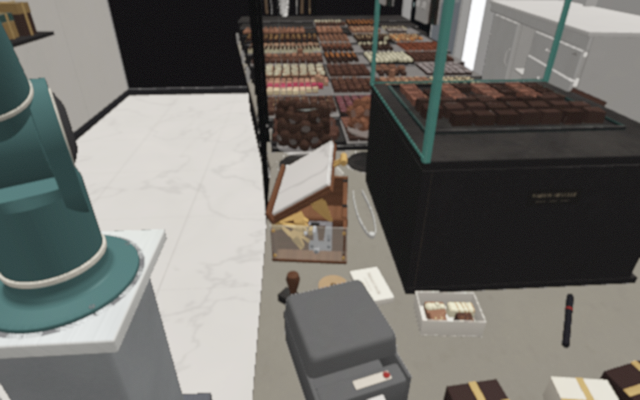

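Scene: the slope is raised at about (345,190), with the brass pull at about (320,156). Side: the case front is at about (310,240), with the pull at about (342,160). I'll enlarge both.

Run:
```python
import cv2,numpy as np
a=cv2.imread("pics/scene0.png")[125:290,260:425];b=cv2.imread("pics/side0.png")[130:310,255:405]
a=cv2.resize(a,(400,400),interpolation=3) ;b=cv2.resize(b,(400,480),interpolation=3)
a=cv2.copyMakeBorder(a,0,80,0,0,0)
cv2.imwrite("pics/crop.png",np.hstack([a,b]))
```

```text
(no output)
```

View pics/crop.png

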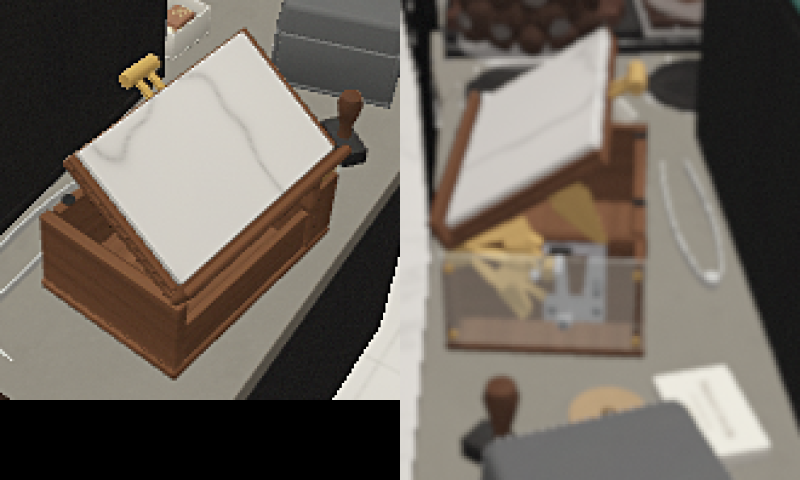

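```bash
cat > fit.py <<'E'
import cv2,numpy as np
from scipy.optimize import least_squares
from workcell import optics
def S(u,v):return [260+u*.4125,125+v*.4125]
def D(u,v):return [255+u*.375,130+v*.375]
# (cam, kind, point, pixel)
O=[("scene",0,(0,.111,0),S(175,377)),("scene",0,(.152,.111,0),S(42,290)),("scene",1,(.156,0,.010),S(140,69)),
("scene",2,(.134,.105,0),S(75,158)),("scene",2,(.134,-.105,0),S(243,33)),("scene",2,(0.004,-.105,0),S(335,150)),("scene",2,(.004,.105,0),S(180,287)),
("side",0,(0,-.111,0),D(46,350)),("side",0,(.152,-.111,0),D(243,355)),("side",1,(.156,-.018,.010),D(236,78)),
("side",2,(.134,-.105,0),D(200,158)),("side",2,(.134,.105,0),D(212,32)),("side",2,(.004,-.105,0),D(42,222))]
C={n:optics.get_calibration(n) for n in("scene","side")}
def world(p,k,q):
    x,y,yaw,th,h=p;q=np.array(q,float)
    if k:
        if k==2:q[2]=h
        c,s=np.cos(th),np.sin(th);q=np.array([c*q[0]-s*q[2],q[1],s*q[0]+c*q[2]+.09])
    c,s=np.cos(yaw),np.sin(yaw);return np.array([x+c*q[0]-s*q[1],y+s*q[0]+c*q[1],q[2]])
def proj(n,P):
    c=C[n];return cv2.projectPoints(np.array([P]),np.array(c["rvec"]),np.array(c["tvec"]),np.array(c["K"]),None)[0].ravel()
def res(p):return np.concatenate([proj(n,world(p,k,q))-px for n,k,q,px in O])
if __name__=="__main__":
    r=least_squares(res,[.55,.0,0,.7,.015],loss="soft_l1");print(r.x.round(4));print(r.fun.reshape(-1,2).round(1).tolist());
    print("pull",world(r.x,1,(.156,0,.01)))
E
python3 fit.py
```

```text
[ 0.4205  0.1228 -0.1267  0.5569  0.0168]
[[-3.9, -0.1], [-3.8, -3.3], [0.2, 2.2], [-1.3, 0.2], [-1.2, -0.1], [0.7, 0.1], [0.4, 2.1], [3.3, 2.8], [4.7, 3.7], [-2.1, 5.5], [-1.5, -1.0], [-2.5, 1.1], [-0.7, 5.0]]
pull [0.54659666 0.1067451  0.18094771]
```

Run:
```python
from fit import *
import fit
def res2(p):
    out=[]
    for n,k,q,px in O:
        if k==0:
            q=(q[0]*1.0,p[5] if q[1]>0 else p[6],0)
        out.append(proj(n,world(p[:5],k,q))-px)
    return np.concatenate(out)
r=least_squares(res2,[.42,.12,-.12,.55,.017,.111,-.111],loss="soft_l1");print(r.x.round(4));print(r.fun.reshape(-1,2).round(1).tolist());print("pull",world(r.x[:5],1,(.156,0,.01)))
sub=[o for o in O if o[1]]
# pull triangulated
Ps=[]
for n,px in(("scene",S(140,69)),("side",D(238,75))):
    c=C[n];R=cv2.Rodrigues(np.array(c["rvec"]))[0];Ps.append(np.array(c["K"])@np.c_[R,np.array(c["tvec"]).ravel()])
X=cv2.triangulatePoints(*Ps,np.array(S(140,69)),np.array(D(238,75)));print((X[:3]/X[3]).ravel())
```

```text
[ 0.4203  0.1222 -0.1249  0.5574  0.0164  0.1047 -0.1007]
[[-1.6, -2.2], [-1.6, -5.0], [0.4, 2.1], [-1.1, 0.2], [-1.2, -0.2], [0.7, -0.0], [0.7, 2.1], [4.0, -0.3], [4.7, 0.5], [-2.1, 5.5], [-1.4, -0.7], [-2.6, 1.3], [-0.6, 5.3]]
pull [0.54641693 0.10635342 0.18100261]
[0.54958335 0.1058071  0.18591531]
```

Call:
play_rows --pt "0 0 0.148 0 0 -3 1" --pt "0 0 0.148 0 0 -3 1" --pt "0 0 0.148 0 0 -3 1" --pt "0 0 0.148 0 0 -1 1" --pt "0 0 0 0.7 -4 0 1" --pt "0 0 0 0.7 -4 0 1" --pt "0 0 0 0.7 -4 0 1" --pt "0 0 0 0.7 -4 0 1"

```text
time_s: 0.9
tcp_pos: [0.3292, -0.4011, 0.3271]
tool_rot: [-180.0, 0.0, -7.2]
contact_force: [1.5, -0.0, 0.1]
finger_gap: 0.0939
grasp_force: 0.0
```

Call:
play_rows --pt "0 0 0 0.7 -4 0 1" --pt "0 0 0 0.7 -4 0 1" --pt "0 0 0 0.7 -4 0 1" --pt "0 0 0 0.7 -4 0 1" --pt "0 0 0 0.7 -4 0 1" --pt "0 0 0 0.7 -4 0 1" --pt "0 0 0 0.7 -4 0 1" --pt "0 0 0 0.7 -4 0 1"

```text
time_s: 1.7
tcp_pos: [0.4246, -0.0907, 0.3274]
tool_rot: [180.0, 0.0, -7.2]
contact_force: [1.0, -1.3, 0.4]
finger_gap: 0.0942
grasp_force: 0.0
```

Call:
play_rows --pt "0 0.13 0 0 -4 0 1" --pt "0 0.13 0 0 -4 0 1" --pt "0 0.13 0 0 -4 0 1" --pt "0 0.13 0 0 -4 0 1" --pt "0 0.13 0 0 0 0 1" --pt "0 0 0 0 0 0 1"

```text
time_s: 2.3
tcp_pos: [0.4425, 0.0668, 0.3261]
tool_rot: [179.8, -37.4, -6.9]
contact_force: [-0.3, -0.1, 0.0]
finger_gap: 0.0937
grasp_force: 0.0
```

```bash
cat > goto.py <<'E'
import numpy as np
from scipy.spatial.transform import Rotation as Ro
from workcell import monitor
def to(P,rpy,q=False):
    s=monitor.read_state();R=Ro.from_euler("xyz",s["tool_rot"],degrees=True);G=Ro.from_euler("xyz",rpy,degrees=True)
    print("tcp",np.round(s["tcp_pos"],4),np.round(s["tool_rot"],2),"F",np.round(s["contact_force"],1),"gap",round(s["finger_gap"],4),"t",s["time_s"])
    print("turn",(R.inv()*G).as_rotvec().round(3),"shift cm (current axes)",(R.inv().apply(np.array(P)-s["tcp_pos"])*100).round(2),"after turn",(G.inv().apply(np.array(P)-s["tcp_pos"])*100).round(2))
E
python3 - <<'E'
from goto import *;to([.476,.115,.28],[180,-37.2,-7.2])
E
```

```text
tcp [0.4425 0.0668 0.3261] [179.8  -37.41  -6.93] F [-0.3 -0.1  0. ] gap 0.0937 t 2.3
turn [ 0.001 -0.004  0.004] shift cm (current axes) [-0.62 -5.21  5.31] after turn [-0.62 -5.2   5.32]
```

Call:
play_rows --pt "0 -0.003 0.004 -0.3 -2.6 2.6 1" --pt "0 0 0 -0.3 -2.6 2.6 1" --pt "0 0 0 0 0 0 1"

```text
time_s: 2.6
tcp_pos: [0.474, 0.1095, 0.2864]
tool_rot: [179.9, -36.8, -7.3]
contact_force: [0.1, -1.4, 0.4]
finger_gap: 0.0942
grasp_force: 0.0
```

Run:
```python
from workcell import optics,monitor
import cv2,numpy as np,pickle
c=optics.get_calibration("wrist");pickle.dump(c,open("wcal.pkl","wb"));im=optics.read_camera("wrist");cv2.imwrite("pics/w1.png",im[:,:,::-1])
P=cv2.projectPoints(np.array([[.548,.106,.184]]),np.array(c["rvec"]),np.array(c["tvec"]),np.array(c["K"]),None)[0];print(P)
print(np.round(monitor.read_state()["tcp_pos"],4),np.round(monitor.read_state()["tool_rot"],2))
```

```text
[[[308.3592459  200.88981596]]]
[0.4739 0.1073 0.287 ] [179.87 -36.84  -7.43]
```

View pics/w1.png

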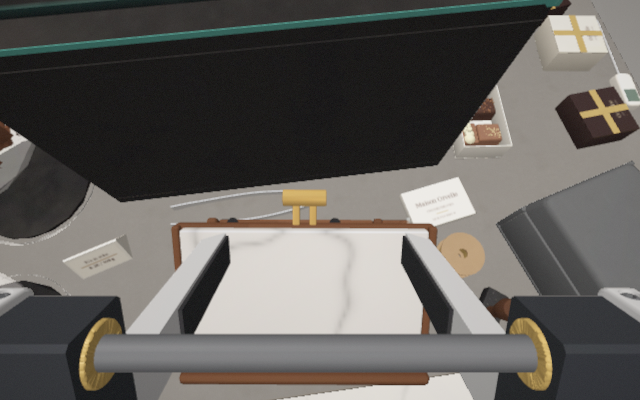

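Wrist: the bar spans (282–327, 198), within 4 px of the prediction. The board's upper edge runs from (175,225) to (436,223), so yaw is aligned. I'll refit with these points.

Run:
```python
from fit import *
import fit,pickle
C["wrist"]=pickle.load(open("wcal.pkl","rb"));print(C["wrist"]["K"][0])
W=[("wrist",1,(.156,.018,.012),(282.5,198)),("wrist",1,(.156,-.018,.012),(327,198)),("wrist",2,(.134,.109,0),(175,225)),("wrist",2,(.134,-.109,0),(436,224)),("wrist",2,(0,.109,0),(181,382)),("wrist",2,(0,-.109,0),(428,382))]
Q=[o for o in O if o[1] and o[0]=="scene"]+W
f=lambda p:np.concatenate([proj(n,world(p,k,q))-px for n,k,q,px in Q])
r=least_squares(f,[.42,.12,-.12,.55,.017],loss="soft_l1");print(r.x.round(4));print(r.fun.reshape(-1,2).round(1).tolist());print("pull",world(r.x,1,(.156,0,.01)).round(4))
from goto import *
to(world(r.x,1,(.156,0,.01)),[180,-37.2,np.degrees(r.x[2])])
```

```text
[355.70095072   0.         315.22297222]
[ 0.4228  0.1255 -0.1354  0.4801  0.0266]
[[-3.8, 4.7], [-3.9, -0.5], [-2.8, -0.4], [1.4, -1.9], [-0.2, -0.0], [2.6, 0.6], [-0.3, 0.9], [-0.5, 1.1], [0.2, 4.0], [-0.7, -5.4], [1.1, -3.5]]
pull [0.5553 0.1074 0.1709]
tcp [0.4739 0.1073 0.287 ] [179.87 -36.84  -7.43] F [ 0.7 -1.1  0. ] gap 0.0941 t 2.65
turn [-0.001  0.006  0.005] shift cm (current axes) [-0.5  -1.1  14.13] after turn [-0.6  -1.11 14.13]
```

Run:
```python
from fit import *
import pickle
from goto import *
C["wrist"]=pickle.load(open("wcal.pkl","rb"))
def PM(n):
    c=C[n];return np.array(c["K"])@np.c_[cv2.Rodrigues(np.array(c["rvec"]))[0],np.array(c["tvec"]).ravel()]
def tri(a,pa,b,pb):
    X=cv2.triangulatePoints(PM(a),PM(b),np.array(pa,float),np.array(pb,float));X=(X[:3]/X[3]).ravel();print(a,b,X.round(4),(proj(a,X)-pa).round(1),(proj(b,X)-pb).round(1));return X
X=tri("scene",S(140,69),"wrist",(304.7,198))
tri("side",D(236,78),"wrist",(327,198))
print("corners UL,UR");a=tri("scene",S(68,160),"wrist",(175,225));b=tri("scene",S(244,29),"wrist",(436,224));c=tri("scene",S(347,150),"wrist",(428,376));tri("side",D(200,160),"wrist",(436,224))
print(np.linalg.norm(a-b),np.linalg.norm(b-c))
to(X,[180,-37.2,-7.3])
```

```text
scene wrist [0.5474 0.1083 0.1877] [-0.5 -0.3] [0.9 2.3]
side wrist [0.5473 0.0909 0.1914] [-0.5  0.2] [-0.3 -1.7]
corners UL,UR
scene wrist [0.5406 0.2174 0.1762] [-0.8 -0.5] [1.2 3.5]
scene wrist [0.5127 0.0016 0.1767] [-1.2 -0.3] [2.7 4.5]
scene wrist [0.3954 0.0166 0.1076] [-0.8  0.1] [2. 2.]
side wrist [0.5153 0.0019 0.1738] [ 0.9 -0.2] [0.4 2.6]
0.21754979587178397 0.13699472095408252
tcp [0.4739 0.1073 0.287 ] [179.87 -36.84  -7.43] F [ 0.7 -1.1  0. ] gap 0.0941 t 2.65
turn [ 0.004  0.006 -0.002] shift cm (current axes) [-0.14 -1.08 12.31] after turn [-0.21 -1.03 12.31]
```

Call:
play_rows --pt "0 0.005 0 -0.1 -0.5 3 1" --pt "0 0 0 -0.1 -0.5 3 1" --pt "0 0 0 0 0 3 1" --pt "0 0 0 0 0 2 1" --pt "0 0 0 0 0 0 0.6" --pt "0 0 0 0 0 0 0.6"

```text
time_s: 3.25
tcp_pos: [0.508, 0.0987, 0.2384]
tool_rot: [179.1, -36.3, -7.0]
contact_force: [0.8, 0.3, -0.4]
finger_gap: 0.0815
grasp_force: 0.0
```

Run:
```python
from workcell import optics
from goto import *
import cv2
to([.5456,.1083,.190],[180,-37.2,-7.3])
cv2.imwrite("pics/w2.png",optics.read_camera("wrist")[:,:,::-1])
```

```text
tcp [0.508  0.0987 0.2384] [179.15 -36.29  -6.99] F [ 0.8  0.3 -0.4] gap 0.0815 t 3.25
turn [0.012 0.016 0.004] shift cm (current axes) [ 0.05 -1.5   6.02] after turn [-0.05 -1.43  6.03]
```

View pics/w2.png

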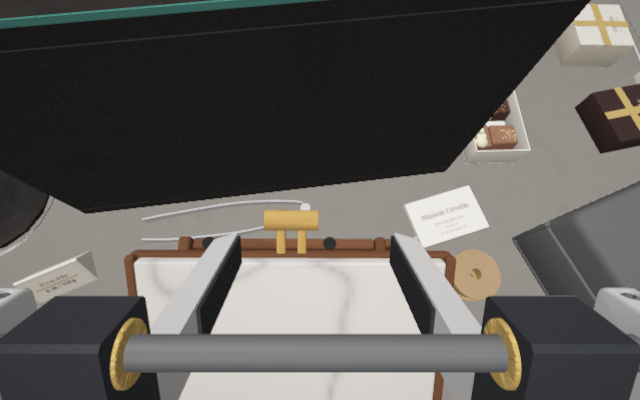

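The bar is at (291,220). The motion stopped short, so I'll check the joints.

Run:
```python
from goto import *
s=monitor.read_state();print(np.round(s["joints"],1),np.round(s["joint_velocities"],1))
to([.5456,.1083,.190],[180,-37.2,-7.3])
```

```text
[  40.     0.2  -65.   129.8   47.6   26.4 -161.1] [ 0.8 -0.6 -1.1  0.1  0.5 -0.3 -0.3]
tcp [0.508  0.099  0.2386] [179.13 -36.33  -6.94] F [-0.9 -0.1 -0.5] gap 0.0773 t 3.3
turn [0.012 0.015 0.005] shift cm (current axes) [ 0.04 -1.47  6.04] after turn [-0.06 -1.4   6.06]
```

Call:
play_rows --pt "0 0 0 0 -0.7 0 0.6" --pt "0 0 0 0 -0.7 0 0.6" --pt "0 0 0 0 0 0 0.6"

```text
time_s: 3.6
tcp_pos: [0.5085, 0.1115, 0.2426]
tool_rot: [179.2, -36.2, -6.8]
contact_force: [-0.1, 0.1, 0.2]
finger_gap: 0.0569
grasp_force: 0.0
```

Run:
```python
from goto import *
s=monitor.read_state();print(np.round(s["joints"],1),np.round(s["joint_velocities"],1))
to([.5456,.1083,.190],[180,-37.2,-7.3])
```

```text
[  32.2    0.3  -59.   129.1   47.1   27.8 -161.7] [ 2.9  0.3 -2.7  0.8  0.9 -0.8 -0.1]
tcp [0.5085 0.1115 0.2426] [179.25 -36.2   -6.79] F [-0.1  0.1  0.2] gap 0.0569 t 3.6
turn [0.008 0.017 0.007] shift cm (current axes) [-0.1  -0.2   6.44] after turn [-0.22 -0.15  6.44]
```

Call:
play_rows --pt "0 0 0 0 0 -3 0.6" --pt "0 -0.13 0 0 0 -3 0.6" --pt "0 -0.13 0 0 0 -1 0.6" --pt "0 -0.13 0 0 0 0 0.6" --pt "0 -0.13 -0.1 0 0 0 0.6" --pt "0 -0.11 -0.14 0 0 0 0.6" --pt "0 0 -0.14 0 0 0 0.6" --pt "0 0 -0.14 0 0 0 0.6"

```text
time_s: 4.4
tcp_pos: [0.4813, 0.1094, 0.2821]
tool_rot: [175.6, -3.2, 20.4]
contact_force: [0.6, 0.3, -0.1]
finger_gap: 0.0565
grasp_force: 0.0
```

Call:
play_rows --pt "0 0 -0.148 0 0 0 0.6" --pt "0 0 -0.148 0 0 0 0.6" --pt "0 0 -0.148 0 0 0 0.6" --pt "0 0 -0.148 0 0 0 0.6" --pt "0 0 -0.148 0 0 0 0.6" --pt "0 0 -0.148 0 0 0 0.6" --pt "0 0 -0.148 0 0 0 0.6" --pt "0 0 -0.148 0 0 0 0.6"

```text
time_s: 5.2
tcp_pos: [0.481, 0.1091, 0.2824]
tool_rot: [175.3, 3.0, 88.0]
contact_force: [0.1, -0.2, 0.4]
finger_gap: 0.0564
grasp_force: 0.0
```

Call:
play_rows --pt "0 0 -0.148 0 0 0 0.6" --pt "0 0 -0.148 0 0 0 0.6" --pt "0 0 -0.148 0 0 0 0.6" --pt "0 0 -0.148 0 0 0 0.6" --pt "0 0 -0.148 0 0 0 0.6" --pt "0 0 -0.148 0 0 0 0.6" --pt "0 0 -0.148 0 0 0 0.6" --pt "0 0 -0.148 0 0 0 0.6"

```text
time_s: 6.0
tcp_pos: [0.481, 0.1091, 0.2824]
tool_rot: [-179.0, 5.4, 156.0]
contact_force: [0.2, -0.2, 0.7]
finger_gap: 0.0563
grasp_force: 0.0
```

Run:
```python
from goto import *
s=monitor.read_state();print(np.round(s["joints"],1),np.round(s["joint_velocities"],1))
to([.4739,.1083,.285],[180,0,172.7])
```

```text
[ 43.   15.1 -71.1 107.9  21.   65.9  30.3] [ 1.8  1.3 -2.9 -0.   1.6  0.6 82.8]
tcp [0.481  0.1091 0.2824] [-179.      5.44  155.99] F [ 0.2 -0.2  0.7] gap 0.0563 t 6.0
turn [-0.031  0.092 -0.292] shift cm (current axes) [ 0.59 -0.36 -0.31] after turn [ 0.69 -0.17 -0.26]
```

Call:
play_rows --pt "-0.02 0.05 -0.146 0 0 0 0.6" --pt "-0.01 0.04 -0.146 0 0 0 0.6" --pt "0 0 0 0 0 0 0.6" --pt "0 -0.13 0 0 0 0 0.6" --pt "0 -0.13 0 0 0 0 0.6" --pt "0 -0.13 0 0 0 0 0.6" --pt "0 -0.13 0 0 0 0 0.6" --pt "0 0 0 0 0 0 0.6"

```text
time_s: 6.8
tcp_pos: [0.4789, 0.1098, 0.282]
tool_rot: [-179.6, 28.6, 172.0]
contact_force: [0.3, -0.3, 0.4]
finger_gap: 0.0565
grasp_force: 0.0
```

Run:
```python
from goto import *
s=monitor.read_state();print(np.round(s["joints"],1),np.round(s["joint_velocities"],1))
to([.4739,.1083,.285],[180,30,172.7])
```

```text
[ 51.3 -12.2 -68.5 124.1   3.   34.9  60.5] [-0.2  9.7 -0.3 -6.3  5.9  9.9 -3.3]
tcp [0.4789 0.1098 0.282 ] [-179.61   28.62  171.99] F [ 0.3 -0.3  0.4] gap 0.0565 t 6.8
turn [-0.013 -0.024 -0.011] shift cm (current axes) [ 0.27 -0.23 -0.49] after turn [ 0.26 -0.22 -0.5 ]
```

Run:
```python
from goto import *
to([.546,.1083,.191],[180,30,172.7])
```

```text
tcp [0.4789 0.1098 0.282 ] [-179.61   28.62  171.99] F [ 0.3 -0.3  0.4] gap 0.0565 t 6.8
turn [-0.013 -0.024 -0.011] shift cm (current axes) [-1.5   0.86 11.17] after turn [-1.23  0.7  11.22]
```

Call:
play_rows --pt "-0.013 -0.024 -0.011 -0.4 0.3 2 0.6" --pt "0 0 0 -0.4 0.3 2 0.6" --pt "0 0 0 -0.4 0.1 2 0.6" --pt "0 0 0 0 0 0 0.6"

```text
time_s: 7.2
tcp_pos: [0.5142, 0.1104, 0.2401]
tool_rot: [179.4, 29.0, 172.4]
contact_force: [0.0, 0.9, 0.2]
finger_gap: 0.0561
grasp_force: 0.0
```

Run:
```python
from workcell import optics
from goto import *
import cv2
s=monitor.read_state();print(np.round(s["joints"],1))
to([.546,.1083,.191],[180,30,172.7])
c=optics.get_calibration("wrist");cv2.imwrite("pics/w3.png",optics.read_camera("wrist")[:,:,::-1])
print(cv2.projectPoints(np.array([[.5474,.1083,.1885]]),np.array(c["rvec"]),np.array(c["tvec"]),np.array(c["K"]),None)[0])
```

```text
[ 46.9   6.2 -72.7 124.   37.9  34.2  30. ]
tcp [0.5142 0.1104 0.2401] [179.38  28.96 172.4 ] F [0.  0.9 0.2] gap 0.0561 t 7.2
turn [ 0.008 -0.018 -0.005] shift cm (current axes) [-0.41  0.15  5.84] after turn [-0.3   0.19  5.84]
[[[316.96336986 228.43832579]]]
```

View pics/w3.png

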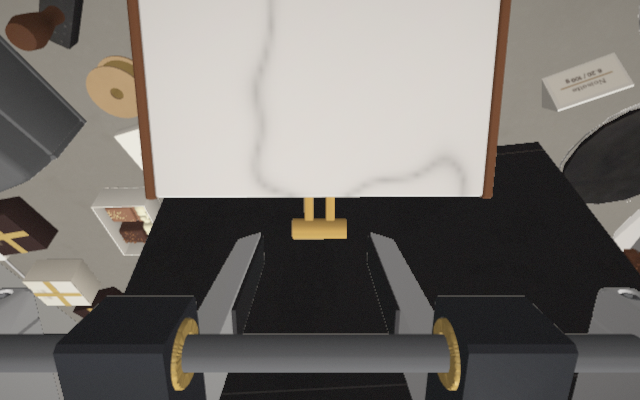

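Wrist: the bar is at (319,229), 2 px from the predicted position and centred between the fingers. I'll approach with a smaller tilt of about 21°, because joint 6 is near its straight position.

```bash
cat > traj.py <<'E'
import numpy as np,sys
from scipy.spatial.transform import Rotation as Ro
from workcell import monitor
YAW=172.7
def pose(th,P0=np.array([.5474,.1083,.1885]),th0=.6,al=None):
    al=.15+.35*th if al is None else al
    f=lambda t:np.array([np.cos(t)*.156-np.sin(t)*.01,0,np.sin(t)*.156+np.cos(t)*.01])
    Rs=Ro.from_euler("z",YAW-180,degrees=True);P=P0+Rs.apply(f(th)-f(th0))
    G=Ro.from_euler("xyz",[180,np.degrees(al),YAW],degrees=True)
    return P-G.apply([0,0,.003]),G
def rows(ths,start=None,**k):
    s=monitor.read_state()
    p,R=start or (np.array(s["tcp_pos"]),Ro.from_euler("xyz",s["tool_rot"],degrees=True))
    for t in ths:
        q,G=pose(t,**k)
        print("%.3f"%t,(R.inv()*G).as_rotvec().round(3).tolist(),(R.inv().apply(q-p)*100).round(2).tolist());p,R=q,G
E
python3 - <<'E'
from traj import *
rows([.6])
E
```

```text
0.600 [0.009, 0.145, -0.003] [-0.52, 0.07, 5.95]
```

Call:
play_rows --pt "0.005 0.075 0 -0.2 0 0 0.6" --pt "0.004 0.07 0 -0.3 0 0 0.6" --pt "0 0 0 -0.4 0.05 1.5 0.6" --pt "0 0 0 -0.4 0 1.5 0.6" --pt "0 0 0 0 0 0 0.6"

```text
time_s: 7.75
tcp_pos: [0.5356, 0.1084, 0.219]
tool_rot: [-179.9, 20.8, 172.6]
contact_force: [-0.3, 0.0, -0.1]
finger_gap: 0.0565
grasp_force: 0.0
```

Run:
```python
from traj import *
rows([.6]);s=monitor.read_state();print(np.round(s["joints"],1))
```

```text
0.600 [-0.002, 0.002, -0.002] [-0.02, 0.15, 2.97]
[ 38.9  17.1 -67.  117.3  39.8  44.3  31.5]
```

Call:
play_rows --pt "0 0 0 0 0.1 1.5 0.6" --pt "0 0 0 0 0 1.4 0.6" --pt "0 0 0 0 0 0 0.5" --pt "0 0 0 0 0 0 0.3" --pt "0 0 0 0 0 0 0.3" --pt "0 0 0 0 0 0 0.3" --force 20

```text
time_s: 8.35
tcp_pos: [0.5465, 0.1092, 0.1934]
tool_rot: [-179.9, 21.0, 172.8]
contact_force: [1.3, 6.7, -0.7]
finger_gap: 0.0359
grasp_force: 20.0
```

Run:
```python
from traj import *
rows([.6]);s=monitor.read_state();print(np.round(s["joints"],1),np.round(s["contact_force"],2))
```

```text
0.600 [-0.001, 0.006, 0.001] [0.08, -0.08, 0.19]
[ 34.6  20.4 -63.2 117.7  45.3  42.8  27.1] [ 1.34  6.75 -0.72]
```

Run:
```python
from traj import *
rows(np.arange(.64,1.25,.04),start=pose(.6))
```

```text
0.640 [0.0, -0.014, -0.0] [0.2, -0.0, -0.59]
0.680 [0.0, -0.014, 0.0] [0.22, -0.0, -0.59]
0.720 [0.0, -0.014, 0.0] [0.23, 0.0, -0.58]
0.760 [0.0, -0.014, -0.0] [0.25, 0.0, -0.58]
0.800 [-0.0, -0.014, 0.0] [0.26, -0.0, -0.57]
0.840 [-0.0, -0.014, -0.0] [0.28, 0.0, -0.56]
0.880 [0.0, -0.014, -0.0] [0.29, 0.0, -0.55]
0.920 [0.0, -0.014, -0.0] [0.31, -0.0, -0.55]
0.960 [0.0, -0.014, -0.0] [0.32, 0.0, -0.54]
1.000 [0.0, -0.014, -0.0] [0.34, -0.0, -0.53]
1.040 [0.0, -0.014, -0.0] [0.35, -0.0, -0.52]
1.080 [-0.0, -0.014, -0.0] [0.36, 0.0, -0.51]
1.120 [0.0, -0.014, 0.0] [0.38, 0.0, -0.5]
1.160 [0.0, -0.014, 0.0] [0.39, -0.0, -0.49]
1.200 [0.0, -0.014, 0.0] [0.4, 0.0, -0.48]
1.240 [-0.0, -0.014, -0.0] [0.41, 0.0, -0.47]
```

Call:
play_rows --pt "0 0 0 0 0.1 0 0.3" --pt "0 -0.014 0 0.2 0 -0.59 0.3" --pt "0 -0.014 0 0.22 0 -0.59 0.3" --pt "0 -0.014 0 0.23 0 -0.58 0.3" --pt "0 -0.014 0 0.25 0 -0.58 0.3" --pt "0 0 0 0 0 0 0.3"

```text
time_s: 8.95
tcp_pos: [0.5294, 0.1115, 0.2114]
tool_rot: [-179.8, 24.2, 172.8]
contact_force: [2.7, 6.4, -2.1]
finger_gap: 0.0356
grasp_force: 20.0
```

Run:
```python
from traj import *
rows([.76],start=None);s=monitor.read_state();print(np.round(s["joints"],1),np.round(s["contact_force"],2),s["tcp_pos"])
```

```text
0.760 [-0.003, 0.007, 0.001] [0.06, -0.09, 0.17]
[ 37.3  14.8 -65.6 120.8  43.7  39.8  26.4] [ 2.7   6.38 -2.09] [0.52937175 0.11149902 0.21136567]
```

Call:
play_rows --pt "0 -0.014 0 0.26 0.1 -0.57 0.3" --pt "0 -0.014 0 0.28 0 -0.56 0.3" --pt "0 -0.014 0 0.29 0 -0.55 0.3" --pt "0 -0.014 0 0.31 0 -0.55 0.3" --pt "0 -0.014 0 0.32 0 -0.54 0.3" --pt "0 -0.014 0 0.34 0 -0.53 0.3" --pt "0 0 0 0 0 0 0.3"

```text
time_s: 9.65
tcp_pos: [0.4989, 0.1157, 0.2325]
tool_rot: [-179.7, 29.0, 172.8]
contact_force: [2.1, 0.2, -0.7]
finger_gap: 0.0356
grasp_force: 20.0
```

```bash
cat > st.py <<'E'
from traj import *
import sys
s=monitor.read_state();rows([float(sys.argv[1])]);p,G=pose(0)
Rs=Ro.from_euler("z",YAW-180,degrees=True);f=Rs.inv().apply(s["contact_force"]);R=Ro.from_euler("xyz",s["tool_rot"],degrees=True)
g=np.array(s["tcp_pos"])+R.apply([0,0,.003])
# angle from grasp-pt relative to grasp start calibration
h=np.array([.5474,.1083,.1885])-Rs.apply([np.cos(.6)*.156-np.sin(.6)*.01,0,np.sin(.6)*.156+np.cos(.6)*.01])
d=Rs.inv().apply(g-h);print("th_est",np.arctan2(d[2],d[0])-.064,"r",np.hypot(d[0],d[2]),"F stand",f.round(1),"T",np.round(s["ft_torque"],2),"j",np.round(s["joints"],1),s["time_s"])
E
python3 st.py 1.0
```

```text
1.000 [-0.005, 0.007, 0.001] [0.01, -0.11, 0.11]
th_est 1.0053261429818339 r 0.15702814231038947 F stand [ 2.1  0.4 -0.7] T [0.25 0.1  0.1 ] j [ 41.7   3.9 -68.5 125.8  37.   33.3  28.9] 9.65
```

Call:
play_rows --pt "0 -0.007 0 0.17 0 -0.26 0.3" --pt "0 -0.007 0 0.17 0 -0.26 0.3" --pt "0 -0.007 0 0.18 0 -0.26 0.3" --pt "0 0 0 0 0 0 0.3"

```text
time_s: 10.05
tcp_pos: [0.4909, 0.1168, 0.2364]
tool_rot: [-179.7, 30.2, 172.8]
contact_force: [2.1, -2.2, 0.9]
finger_gap: 0.0358
grasp_force: 20.0
```

Call:
play_rows --pt "0 -0.004 0 0.09 0 -0.13 0.3" --pt "0 -0.004 0 0.09 0 -0.13 0.3" --pt "0 0 0 0 0 0 0.3"

```text
time_s: 10.35
tcp_pos: [0.4882, 0.1171, 0.2376]
tool_rot: [-179.8, 30.6, 172.7]
contact_force: [2.3, -3.9, 2.9]
finger_gap: 0.0356
grasp_force: 20.0
```

```bash
python3 st.py 1.08
```

```text
1.080 [-0.004, 0.006, 0.001] [0.03, -0.12, 0.05]
th_est 1.0813239598742894 r 0.15686303251992523 F stand [ 2.8 -3.6  2.9] T [-0.76 -0.59 -0.53] j [ 42.8  -0.5 -68.6 127.6  32.6  30.6  31.6] 10.35
```

Call:
play_rows --pt "0 -0.004 0 0.09 -0.05 -0.16 0.3" --pt "0 0 0 0 0 0 0.3"

```text
time_s: 10.55
tcp_pos: [0.4864, 0.1173, 0.2385]
tool_rot: [-179.8, 30.8, 172.8]
contact_force: [2.3, 0.4, -0.6]
finger_gap: 0.0358
grasp_force: 20.0
```

Call:
play_rows --pt "0 -0.004 0 0.1 -0.03 -0.13 0.3" --pt "0 0 0 0 0 0 0.3"

```text
time_s: 10.75
tcp_pos: [0.4849, 0.1174, 0.2391]
tool_rot: [-179.8, 31.1, 172.8]
contact_force: [1.3, 2.8, -1.5]
finger_gap: 0.0358
grasp_force: 20.0
```

```bash
python3 st.py 1.10
```

```text
1.100 [-0.003, 0.007, 0.001] [0.01, -0.11, 0.09]
th_est 1.104367634068249 r 0.15690606474517924 F stand [ 0.9  3.  -1.5] T [ 0.65 -0.04  0.34] j [ 42.9  -2.  -68.3 128.1  30.9  29.7  32.9] 10.75
```

Call:
play_rows --pt "0 -0.004 0 0.1 0.03 -0.13 0.3" --pt "0 0 0 0 0 0 0.3"

```text
time_s: 10.95
tcp_pos: [0.4834, 0.1177, 0.2397]
tool_rot: [-179.8, 31.3, 172.8]
contact_force: [2.0, 0.8, -0.8]
finger_gap: 0.0356
grasp_force: 20.0
```

Call:
play_rows --pt "0 -0.002 0 0.06 0 -0.08 0.3" --pt "0 0 0 0 0 0 0.3"

```text
time_s: 11.15
tcp_pos: [0.4826, 0.1178, 0.2401]
tool_rot: [-179.8, 31.4, 172.8]
contact_force: [1.6, 2.7, -1.0]
finger_gap: 0.0357
grasp_force: 20.0
```

Call:
play_rows --pt "0 -0.003 0 0.08 0 -0.11 0.3" --pt "0 0 0 0 0 0 0.3"

```text
time_s: 11.35
tcp_pos: [0.4813, 0.118, 0.2406]
tool_rot: [-179.8, 31.6, 172.8]
contact_force: [1.0, 2.8, -1.1]
finger_gap: 0.036
grasp_force: 20.0
```

Call:
play_rows --pt "0 -0.003 0 0.08 0 -0.1 0.3" --pt "0 0 0 0 0 0 0.3"

```text
time_s: 11.55
tcp_pos: [0.4801, 0.1181, 0.241]
tool_rot: [-179.8, 31.7, 172.8]
contact_force: [1.4, 4.0, -1.1]
finger_gap: 0.0357
grasp_force: 20.0
```

Call:
play_rows --pt "0 -0.003 0 0.08 0.03 -0.1 0.3" --pt "0 0 0 0 0 0 0.3"

```text
time_s: 11.75
tcp_pos: [0.479, 0.1182, 0.2414]
tool_rot: [-179.8, 31.9, 172.8]
contact_force: [2.6, 2.0, 0.2]
finger_gap: 0.0353
grasp_force: 20.0
```

Call:
play_rows --pt "0 -0.003 0 0.08 0.03 -0.1 0.3" --pt "0 0 0 0 0 0 0.3"

```text
time_s: 11.95
tcp_pos: [0.4778, 0.1184, 0.2419]
tool_rot: [-179.7, 32.1, 172.8]
contact_force: [2.0, -1.8, 0.5]
finger_gap: 0.0359
grasp_force: 20.0
```

```bash
python3 st.py 1.15
```

```text
1.150 [-0.004, 0.007, 0.001] [0.02, -0.12, 0.07]
th_est 1.1526946352060166 r 0.15689385357486135 F stand [ 2.2 -1.6  0.5] T [-0.17 -0.39 -0.21] j [ 42.3  -4.7 -67.4 129.2  28.   28.2  34.6] 11.95
```

Call:
play_rows --pt "0 -0.003 0 0.08 0 -0.1 0.3" --pt "0 0 0 0 0 0 0.3"

```text
time_s: 12.15
tcp_pos: [0.4766, 0.1186, 0.2423]
tool_rot: [-179.8, 32.3, 172.7]
contact_force: [5.3, -2.2, -2.0]
finger_gap: 0.0359
grasp_force: 20.0
```

Call:
play_rows --pt "0 -0.003 0 0.08 0 -0.1 0.3" --pt "0 0 0 0 0 0 0.3"

```text
time_s: 12.35
tcp_pos: [0.4755, 0.1187, 0.2427]
tool_rot: [-179.8, 32.4, 172.7]
contact_force: [10.1, -2.3, -5.0]
finger_gap: 0.0358
grasp_force: 20.0
```

The stop was felt at about 1.157 rad and pressed with only about 10 N at the pull. Now I'll lower.

```bash
python3 st.py 1.17
python3 - <<'E'
from traj import *
rows(np.r_[np.arange(1.14,.9,-.03),np.arange(.88,.1,-.05),np.arange(.10,-.03,-.02)],start=pose(1.17))
E
```

```text
1.170 [-0.004, 0.007, 0.001] [0.05, -0.12, 0.02]
th_est 1.1685829407818182 r 0.15684892774913287 F stand [10.3 -1.  -5. ] T [-0.21 -0.88 -0.13] j [ 41.9  -5.6 -66.9 129.6  27.1  27.7  35.2] 12.35
1.140 [-0.0, 0.01, 0.0] [-0.29, 0.0, 0.37]
1.110 [0.0, 0.011, 0.0] [-0.28, -0.0, 0.38]
1.080 [-0.0, 0.01, -0.0] [-0.28, 0.0, 0.38]
1.050 [0.0, 0.01, 0.0] [-0.27, -0.0, 0.39]
1.020 [0.0, 0.011, 0.0] [-0.26, 0.0, 0.39]
0.990 [-0.0, 0.01, 0.0] [-0.25, -0.0, 0.4]
0.960 [0.0, 0.011, 0.0] [-0.25, 0.0, 0.4]
0.930 [-0.0, 0.01, -0.0] [-0.24, -0.0, 0.41]
0.880 [0.0, 0.017, 0.0] [-0.38, 0.0, 0.69]
0.830 [-0.0, 0.017, -0.0] [-0.35, 0.0, 0.7]
0.780 [0.0, 0.018, 0.0] [-0.33, -0.0, 0.71]
0.730 [0.0, 0.017, 0.0] [-0.31, -0.0, 0.72]
0.680 [-0.0, 0.018, -0.0] [-0.28, -0.0, 0.73]
0.630 [-0.0, 0.017, 0.0] [-0.26, 0.0, 0.74]
0.580 [0.0, 0.018, 0.0] [-0.24, -0.0, 0.75]
0.530 [0.0, 0.017, -0.0] [-0.21, -0.0, 0.75]
0.480 [0.0, 0.018, 0.0] [-0.19, 0.0, 0.76]
0.430 [0.0, 0.017, 0.0] [-0.16, -0.0, 0.77]
0.380 [-0.0, 0.017, 0.0] [-0.14, 0.0, 0.77]
0.330 [0.0, 0.018, -0.0] [-0.11, 0.0, 0.77]
0.280 [0.0, 0.017, 0.0] [-0.09, -0.0, 0.78]
0.230 [0.0, 0.018, 0.0] [-0.06, 0.0, 0.78]
0.180 [0.0, 0.018, 0.0] [-0.04, -0.0, 0.78]
0.130 [-0.0, 0.017, 0.0] [-0.01, 0.0, 0.78]
0.100 [0.0, 0.01, 0.0] [0.0, 0.0, 0.47]
0.080 [0.0, 0.007, 0.0] [0.01, -0.0, 0.31]
0.060 [-0.0, 0.007, 0.0] [0.01, -0.0, 0.31]
0.040 [-0.0, 0.007, 0.0] [0.02, 0.0, 0.31]
0.020 [0.0, 0.007, 0.0] [0.02, 0.0, 0.31]
-0.000 [0.0, 0.007, 0.0] [0.02, 0.0, 0.31]
-0.020 [0.0, 0.007, 0.0] [0.03, -0.0, 0.31]
```

Call:
play_rows --pt "0 0.01 0 -0.29 0 0.37 0.3" --pt "0 0.011 0 -0.28 0 0.38 0.3" --pt "0 0.01 0 -0.28 0 0.38 0.3" --pt "0 0.01 0 -0.27 0 0.39 0.3" --pt "0 0.011 0 -0.26 0 0.39 0.3" --pt "0 0.01 0 -0.25 0 0.4 0.3" --pt "0 0.011 0 -0.25 0 0.4 0.3" --pt "0 0.01 0 -0.24 0 0.41 0.3"

```text
time_s: 13.15
tcp_pos: [0.5092, 0.1143, 0.2259]
tool_rot: [-179.8, 27.6, 172.7]
contact_force: [-1.9, -3.8, -1.9]
finger_gap: 0.0356
grasp_force: 20.0
```

Call:
play_rows --pt "0 0.017 0 -0.38 0 0.69 0.3" --pt "0 0.01 0 -0.21 0 0.42 0.3" --pt "0 0.01 0 -0.21 0 0.42 0.3" --pt "0 0 0 0 0 0 0.3"

```text
time_s: 13.55
tcp_pos: [0.5232, 0.1125, 0.2157]
tool_rot: [-179.8, 25.4, 172.7]
contact_force: [-1.5, -6.6, -3.8]
finger_gap: 0.0361
grasp_force: 20.0
```

```bash
python3 st.py .82
```

```text
0.820 [-0.004, 0.007, 0.0] [0.06, -0.11, -0.03]
th_est 0.8163191993949745 r 0.15676435419668958 F stand [-0.7 -6.7 -3.8] T [-1.27  0.94 -0.63] j [ 37.5  12.5 -65.5 122.   42.8  38.2  26.3] 13.55
```

Now I'll go past where notch 4 would be, about 0.78, while watching the force.

Call:
play_rows --pt "0 0.014 0 -0.27 -0.05 0.57 0.3" --pt "0 0.014 0 -0.26 -0.05 0.57 0.3" --pt "0 0 0 0 0 0 0.3"

```text
time_s: 13.85
tcp_pos: [0.5327, 0.1112, 0.2077]
tool_rot: [-179.9, 23.8, 172.7]
contact_force: [-2.4, 0.7, -4.8]
finger_gap: 0.0354
grasp_force: 20.0
```

Call:
play_rows --pt "0 0.01 0 -0.17 0 0.43 0.3" --pt "0 0.01 0 -0.17 0 0.43 0.3" --pt "0 0 0 0 0 0 0.3"

```text
time_s: 14.15
tcp_pos: [0.5393, 0.1102, 0.2014]
tool_rot: [-179.9, 22.7, 172.7]
contact_force: [-2.8, 2.7, -4.8]
finger_gap: 0.0363
grasp_force: 20.0
```

```bash
python3 st.py .68
```

```text
0.680 [-0.002, 0.008, 0.001] [0.11, -0.09, 0.02]
th_est 0.6786897636178084 r 0.15741125414163648 F stand [-3.1  2.3 -4.8] T [0.69 1.44 0.19] j [ 35.1  17.6 -63.5 119.3  44.7  41.   26.6] 14.15
```

Call:
play_rows --pt "0 0.017 0 -0.16 0 0.74 0.3" --pt "0 0.018 0 -0.24 0 0.75 0.3" --pt "0 0.017 0 -0.21 0 0.75 0.3" --pt "0 0.018 0 -0.19 0 0.76 0.3" --pt "0 0 0 0 0 0 0.3"

```text
time_s: 14.65
tcp_pos: [0.5584, 0.1077, 0.176]
tool_rot: [-179.9, 18.7, 172.7]
contact_force: [2.4, 4.1, -1.8]
finger_gap: 0.0357
grasp_force: 20.0
```

Call:
play_rows --pt "0 0.017 0 -0.13 0 0.77 0.3" --pt "0 0.018 0 -0.11 0 0.77 0.3" --pt "0 0.017 0 -0.08 0 0.77 0.3" --pt "0 0.018 0 -0.06 0 0.78 0.3" --pt "0 0 0 0 0 0 0.3"

```text
time_s: 15.15
tcp_pos: [0.5712, 0.106, 0.1475]
tool_rot: [-179.9, 14.7, 172.7]
contact_force: [4.4, 4.8, -0.7]
finger_gap: 0.0356
grasp_force: 20.0
```

```bash
python3 st.py .28
```

```text
0.280 [-0.002, 0.008, -0.001] [0.05, -0.07, -0.04]
th_est 0.27702699779228035 r 0.1568265129298961 F stand [ 3.8  5.3 -0.7] T [ 1.29 -1.    0.26] j [ 30.   29.8 -58.5 112.5  46.9  47.   28.8] 15.15
```

Call:
play_rows --pt "0 0.018 0 -0.1 0.05 0.78 0.3" --pt "0 0.01 0 -0.02 0 0.47 0.3" --pt "0 0.01 0 -0.02 0 0.47 0.3" --pt "0 0.01 0 -0.01 0 0.47 0.3" --pt "0 0.01 0 0 0 0.47 0.3" --pt "0 0.007 0 0 0 0.31 0.3" --pt "0 0 0 0 0 0 0.3"

```text
time_s: 15.85
tcp_pos: [0.5784, 0.1051, 0.1186]
tool_rot: [-179.8, 10.9, 172.7]
contact_force: [1.5, 4.5, -2.9]
finger_gap: 0.0356
grasp_force: 20.0
```

Call:
play_rows --pt "0 0.005 0 0.01 0 0.23 0.3" --pt "0 0 0 0 0 0 0.3"

```text
time_s: 16.05
tcp_pos: [0.5786, 0.105, 0.1166]
tool_rot: [-179.8, 10.6, 172.7]
contact_force: [2.0, 5.9, -2.5]
finger_gap: 0.0354
grasp_force: 20.0
```

```bash
python3 st.py .075
```

```text
0.075 [-0.003, 0.009, -0.0] [0.02, -0.07, -0.02]
th_est 0.07373766423733974 r 0.15654046578179784 F stand [ 1.2  6.1 -2.5] T [ 1.38 -0.06  0.23] j [ 28.1  35.  -56.6 109.8  47.1  49.2  30.1] 16.05
```

Call:
play_rows --pt "0 0.005 0 0.01 0.04 0.23 0.3" --pt "0 0.003 0 0.01 0 0.15 0.3" --pt "0 0 0 0 0 0 0.3"

```text
time_s: 16.35
tcp_pos: [0.5791, 0.105, 0.1132]
tool_rot: [-179.8, 10.2, 172.7]
contact_force: [1.0, 3.3, -2.0]
finger_gap: 0.0357
grasp_force: 20.0
```

Call:
play_rows --pt "0 0.005 0 0.01 0.04 0.23 0.3" --pt "0 0.003 0 0.01 0 0.15 0.3" --pt "0 0 0 0 0 0 0.3"

```text
time_s: 16.65
tcp_pos: [0.5795, 0.105, 0.11]
tool_rot: [-179.7, 9.8, 172.7]
contact_force: [-1.8, -1.3, 0.5]
finger_gap: 0.0359
grasp_force: 20.0
```

Call:
play_rows --pt "0 0.003 0 0.01 0 0.15 0.3" --pt "0 0 0 0 0 0 0.3"

```text
time_s: 16.85
tcp_pos: [0.58, 0.105, 0.1094]
tool_rot: [-179.7, 9.7, 172.7]
contact_force: [-8.7, -5.3, 17.1]
finger_gap: 0.0357
grasp_force: 20.0
```

Call:
play_rows --pt "0 0.003 0 0.01 0 0.12 0.3" --pt "0 0 0 0 0 0 0.3"

```text
time_s: 17.05
tcp_pos: [0.5805, 0.1049, 0.1086]
tool_rot: [-179.7, 9.6, 172.7]
contact_force: [-9.1, -6.5, 23.7]
finger_gap: 0.0361
grasp_force: 20.0
```

```bash
python3 st.py .0
```

```text
0.000 [-0.005, 0.017, -0.001] [0.14, -0.09, 0.33]
th_est 0.022012628156085456 r 0.15748035955718445 F stand [-8.2 -7.6 23.7] T [-1.55  1.27 -0.28] j [ 27.6  36.3 -56.1 109.   47.2  49.8  30.4] 17.05
```

Flat is reached: contact began at TCP z of about 0.1098 m. From the rise, the starting notch was about 0.58 rad, so it was the 3rd and notch 2 is at about 0.385. I'll raise to about 0.51.

Run:
```python
from traj import *
P0=np.array([.5795,.105,.1098])+Ro.from_euler("xyz",[180,9.8,YAW],degrees=True).apply([0,0,.003])
p,R=pose(0,P0=P0,th0=0,al=.17)
for t in [.02,.06,.1,.14,.18,.22,.26,.3,.34,.38,.42,.46,.49,.51,.48,.45,.42,.40,.38,.36]:
    q,G=pose(t,P0=P0,th0=0,al=.17+.3*t)
    print("%.3f"%t,(R.inv()*G).as_rotvec().round(3).tolist(),(R.inv().apply(q-p)*100).round(2).tolist(),q.round(4));p,R=q,G
```

```text
0.020 [0.0, -0.006, -0.0] [-0.03, -0.0, -0.31] [0.5793 0.105  0.1129]
0.060 [-0.0, -0.012, -0.0] [-0.04, 0.0, -0.62] [0.5786 0.1051 0.1191]
0.100 [-0.0, -0.012, -0.0] [-0.02, 0.0, -0.62] [0.5777 0.1052 0.1253]
0.140 [0.0, -0.012, -0.0] [-0.01, -0.0, -0.63] [0.5765 0.1054 0.1314]
0.180 [0.0, -0.012, -0.0] [0.01, -0.0, -0.63] [0.5751 0.1056 0.1375]
0.220 [-0.0, -0.012, -0.0] [0.03, 0.0, -0.62] [0.5734 0.1058 0.1436]
0.260 [-0.0, -0.012, -0.0] [0.05, -0.0, -0.62] [0.5715 0.106  0.1495]
0.300 [0.0, -0.012, -0.0] [0.06, 0.0, -0.62] [0.5694 0.1063 0.1554]
0.340 [-0.0, -0.012, 0.0] [0.08, -0.0, -0.62] [0.567  0.1066 0.1612]
0.380 [0.0, -0.012, -0.0] [0.1, 0.0, -0.62] [0.5645 0.1069 0.1669]
0.420 [0.0, -0.012, -0.0] [0.12, -0.0, -0.62] [0.5616 0.1073 0.1725]
0.460 [-0.0, -0.012, -0.0] [0.13, -0.0, -0.61] [0.5586 0.1077 0.1779]
0.490 [0.0, -0.009, 0.0] [0.11, 0.0, -0.46] [0.5562 0.108  0.1819]
0.510 [0.0, -0.006, -0.0] [0.08, -0.0, -0.3] [0.5545 0.1082 0.1846]
0.480 [0.0, 0.009, 0.0] [-0.11, 0.0, 0.46] [0.557  0.1079 0.1806]
0.450 [0.0, 0.009, -0.0] [-0.1, -0.0, 0.46] [0.5594 0.1076 0.1766]
0.420 [-0.0, 0.009, 0.0] [-0.09, 0.0, 0.46] [0.5616 0.1073 0.1725]
0.400 [0.0, 0.006, 0.0] [-0.06, 0.0, 0.31] [0.5631 0.1071 0.1697]
0.380 [0.0, 0.006, 0.0] [-0.05, 0.0, 0.31] [0.5645 0.1069 0.1669]
0.360 [0.0, 0.006, -0.0] [-0.05, 0.0, 0.31] [0.5658 0.1068 0.164 ]
```

Call:
play_rows --pt "0 0 0 0 0.05 -0.2 0.3" --pt "0 0 0 0 0 0 0.3"

```text
time_s: 17.25
tcp_pos: [0.5804, 0.1049, 0.1097]
tool_rot: [-179.7, 9.6, 172.6]
contact_force: [4.9, -3.5, -4.4]
finger_gap: 0.0358
grasp_force: 20.0
```

Call:
play_rows --pt "0 -0.006 0 0.02 0 -0.31 0.3" --pt "0 -0.012 0 -0.02 0 -0.62 0.3" --pt "0 -0.012 0 -0.02 0 -0.62 0.3" --pt "0 -0.012 0 -0.01 0 -0.63 0.3" --pt "0 -0.012 0 0.01 0 -0.63 0.3" --pt "0 -0.012 0 0.03 0 -0.62 0.3" --pt "0 0 0 0 0 0 0.3"

```text
time_s: 17.95
tcp_pos: [0.5728, 0.106, 0.1434]
tool_rot: [-179.7, 13.3, 172.7]
contact_force: [0.1, -5.1, -3.8]
finger_gap: 0.036
grasp_force: 20.0
```

Call:
play_rows --pt "0 -0.012 0 0.05 0 -0.62 0.3" --pt "0 -0.012 0 0.06 0 -0.62 0.3" --pt "0 -0.012 0 0.08 0 -0.62 0.3" --pt "0 -0.012 0 0.1 0 -0.62 0.3" --pt "0 -0.012 0 0.12 0 -0.62 0.3" --pt "0 0 0 0 0 0 0.3"

```text
time_s: 18.55
tcp_pos: [0.5605, 0.1076, 0.1722]
tool_rot: [-179.7, 16.7, 172.7]
contact_force: [-1.7, -6.3, -4.5]
finger_gap: 0.0357
grasp_force: 20.0
```

Call:
play_rows --pt "0 -0.012 0 0.13 0 -0.61 0.3" --pt "0 -0.009 0 0.11 0 -0.46 0.3" --pt "0 -0.006 0 0.08 0 -0.3 0.3" --pt "0 0 0 0 0 0 0.3"

```text
time_s: 18.95
tcp_pos: [0.5534, 0.1085, 0.1841]
tool_rot: [-179.7, 18.3, 172.7]
contact_force: [-2.5, -6.9, -5.4]
finger_gap: 0.0356
grasp_force: 20.0
```

Call:
play_rows --pt "0 0.009 0 -0.11 -0.05 0.46 0.3" --pt "0 0.009 0 -0.1 0 0.46 0.3" --pt "0 0.006 0 -0.06 0 0.31 0.3" --pt "0 0 0 0 0 0 0.3"

```text
time_s: 19.35
tcp_pos: [0.5603, 0.1076, 0.1729]
tool_rot: [-179.8, 16.8, 172.7]
contact_force: [-1.7, -6.7, -2.7]
finger_gap: 0.0359
grasp_force: 20.0
```

Call:
play_rows --pt "0 0.005 0 -0.04 0 0.2 0.3" --pt "0 0 0 0 0 0 0.3"

```text
time_s: 19.55
tcp_pos: [0.5612, 0.1075, 0.1713]
tool_rot: [-179.7, 16.6, 172.7]
contact_force: [-0.7, -7.4, -2.0]
finger_gap: 0.0356
grasp_force: 20.0
```

Call:
play_rows --pt "0 0.004 0 -0.04 0 0.17 0.3" --pt "0 0 0 0 0 0 0.3"

```text
time_s: 19.75
tcp_pos: [0.5621, 0.1074, 0.1698]
tool_rot: [-179.7, 16.4, 172.7]
contact_force: [-1.3, -6.0, -2.0]
finger_gap: 0.0362
grasp_force: 20.0
```

Call:
play_rows --pt "0 0.004 0 -0.03 -0.05 0.15 0.3" --pt "0 0 0 0 0 0 0.3"

```text
time_s: 19.95
tcp_pos: [0.5628, 0.1072, 0.1685]
tool_rot: [-179.8, 16.1, 172.7]
contact_force: [-1.8, -3.5, -2.6]
finger_gap: 0.036
grasp_force: 20.0
```

Call:
play_rows --pt "0 0.004 0 -0.03 -0.03 0.15 0.3" --pt "0 0 0 0 0 0 0.3"

```text
time_s: 20.15
tcp_pos: [0.5635, 0.1071, 0.1672]
tool_rot: [-179.8, 15.9, 172.7]
contact_force: [-2.5, -3.1, -0.1]
finger_gap: 0.0358
grasp_force: 20.0
```

Call:
play_rows --pt "0 0.003 0 -0.02 -0.03 0.1 0.3" --pt "0 0 0 0 0 0 0.3"

```text
time_s: 20.35
tcp_pos: [0.564, 0.1071, 0.1663]
tool_rot: [-179.8, 15.7, 172.7]
contact_force: [-4.4, -1.4, 1.5]
finger_gap: 0.0356
grasp_force: 20.0
```

Call:
play_rows --pt "0 0.003 0 -0.02 0 0.06 0.3" --pt "0 0 0 0 0 0 0.3"

```text
time_s: 20.55
tcp_pos: [0.5643, 0.107, 0.1658]
tool_rot: [-179.8, 15.6, 172.7]
contact_force: [-5.7, 0.2, 1.7]
finger_gap: 0.0355
grasp_force: 20.0
```

Call:
play_rows --pt "0 0 0 0.05 0 0.1 0.3" --pt "0 0 0 0 0 0 0.3" --pt "0 0 0 0 0 0 0.3"

```text
time_s: 20.85
tcp_pos: [0.5646, 0.107, 0.1651]
tool_rot: [-179.8, 15.6, 172.7]
contact_force: [-3.0, -1.2, 5.5]
finger_gap: 0.0358
grasp_force: 20.0
```

Call:
play_rows --pt "0 0 0 0 0 -0.06 0.3" --pt "0 0 0 0 0 0 0.45" --pt "0 0 0 0 0 0 0.6" --pt "0 0 0 0 0 0 0.6" --pt "0 0 0 0 0 0 0.6"

```text
time_s: 21.35
tcp_pos: [0.564, 0.1067, 0.1652]
tool_rot: [-179.8, 15.6, 172.7]
contact_force: [-0.2, 0.2, 0.3]
finger_gap: 0.0561
grasp_force: 0.0
```

Call:
play_rows --pt "0 0 0 0 0 0 0.6" --pt "0 0 0 0 0 -1 0.6" --pt "0 0 0 0 0 -2 0.6" --pt "0 0 0 0 0 -2 0.6" --pt "0 0 0 0 0 -3 0.6" --pt "0 0 0 0 0 -3 0.6" --pt "0 0 0 0 0 0 0.6"

```text
time_s: 22.05
tcp_pos: [0.5351, 0.1119, 0.2749]
tool_rot: [-179.8, 15.8, 172.8]
contact_force: [-0.2, -0.0, 0.1]
finger_gap: 0.0564
grasp_force: 0.0
```

Run:
```python
from fit import *
import cv2
from workcell import optics,monitor
c=optics.get_calibration("wrist");C["wrist"]=c
im=optics.read_camera("wrist");a=optics.read_camera("side")[130:310,255:405]
print(np.round(monitor.read_state()["tcp_pos"],4))
for t in (.18,.38,.58): print(t,proj("wrist",world((.4228,.1255,-.1274,t,.02),1,(.156,0,.01))))
o=np.hstack([cv2.resize(im,(480,300)),cv2.resize(a,(250,300),interpolation=3)])
cv2.imwrite("pics/end.png",o[:,:,::-1])
```

```text
[0.5349 0.1105 0.2718]
0.18 [314.39777178 184.69142175]
0.38 [314.1578494  191.34124066]
0.58 [313.87047145 190.99806344]
```

View pics/end.png

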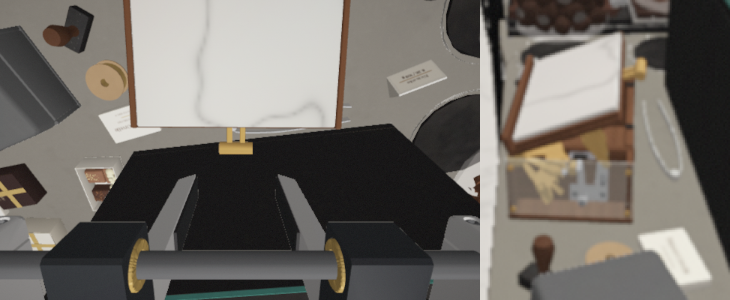

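End view: the slope stands raised with the robot clear, and the bystanders are in place. The pull in the side view is at about (351,172). I'll compare that with the notch predictions.

Run:
```python
from fit import *
for t in (.18,.28,.38,.48,.58): print(t,proj("side",world((.4228,.1255,-.1274,t,.02),1,(.156,-.018,.01))).round(1),proj("side",world((.4228,.1255,-.1274,t,.02),2,(.134,-.105,.01))).round(1))
```

```text
0.18 [353.7 187.9] [341.9 207.4]
0.28 [351.8 181.4] [339.4 201.5]
0.38 [349.1 175. ] [336.1 195.8]
0.48 [345.6 168.8] [332.2 190.3]
0.58 [341.4 162.8] [327.6 185. ]
```

```bash
python3 -c "
from workcell import ticket;print(ticket.finish_job())"
```

```text
the job is handed in; nothing more can be done
None
```

The job is handed in at about 22 s: the slope rests on its second notch (about 0.38 rad) and nothing is touching it; it met the stop at about 10 N at the pull, was lowered flat under grip, and the other things look undisturbed in the last pictures.

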